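Build a packing pile of setup blocks on the ground plate

TASK

Lay the large drilled block from the rack down flat on the plywood board and let go, then take it by its long sides and set it flat and square on the middle of the steel plate; only flat faces, never an edge, may touch that plate. Stack the medium block on it and the small one on top, as they lie now, each centred on the one below with long sides in line, so that no base overhangs. Set them down gently, never dropping them, and leave everything else alone.

Things in the scene. Friction and masses are not known exactly. Their poses are not given: they have to be found in the camera images.
- large_c (a point): centre of the large block: aluminium, 32 mm thick (its x) by 130 mm long (its y) by 66 mm wide (its z), drilled through its broad faces, edges just broken, 0.5 to 0.95 kg. At the start it stands in the rack on its long narrow edge: z up, y along the rack, x (thickness) level. Lying flat, its x axis is vertical (either way up is right). Standing free on its long edge, it tips over once leaned by about 26 degrees.
- medium_c (a point): centre of the medium block: aluminium, 44 mm wide (its x) by 100 mm long (its y) by 28 mm high (its z), lying flat on the table, drilled from above, 0.25 to 0.45 kg
- small_c (a point): centre of the small block: aluminium, 25 mm wide (its x) by 64 mm long (its y) by 30 mm high (its z), lying on the table as it has to lie in the pile, drilled from above, 0.1 to 0.18 kg
- rack: fixed grey painted rack that holds the large block on edge; origin under its middle. Foot 90 (x) by 164 (y) by 10 mm; the block stands on the foot, between two low side rails (along y, top 26 mm above the table, gap 36 mm, outer faces 26 mm either side of the middle) and two end walls (top 45 mm above the table). The block's top edge is 76 mm above the table and its sides are bare above the rails. Lift straight up.
- board: fixed plywood board on the table, for laying things down; 170 (x) by 170 (y) by 12 mm thick, origin at the centre of its underside (table level)
- plate: fixed bright ground steel plate on the table, where the pile is built; 130 (x) by 180 (y, its long side) by 15 mm thick, origin at the centre of its underside (table level)
- jack: bystander, loose, to be left alone: screw jack: a steel spindle 46 mm tall, 30 mm foot, standing between the medium and the small block; origin at the centre of its underside
- mug: bystander, loose, to be left alone: white mug, 95 mm tall; origin at the centre of its underside
- boltjar: bystander, loose, to be left alone: clear jar with a black cap, 90 mm tall; origin at the centre of its underside
- wrench: bystander, loose, to be left alone: steel wrench, 170 mm long, lying beyond the middle of the table; origin at the centre of its underside
- strap: bystander, loose, to be left alone: steel slotted strap clamp, 140 mm long, lying near the robot; origin at the centre of its underside
- oil: bystander, loose, to be left alone: white oil bottle, 170 mm tall; origin at the centre of its underside
- angle: bystander, loose, to be left alone: steel angle plate, 100 mm wide, 100 mm tall; origin at the centre of its underside
Mind the look-alikes: they are no part of the job. Leave any red look-alike of the part that bears small_c alone.

How it is judged:
On the way, in this order (a step that is already met when the one before it is completed fails the run):
1. the large block lies flat on the plywood board (its centre within 60 mm of the board's middle along each side), let go (x of large_c in the frame of board between -0.06 and 0.06 m and y of large_c in the frame of board between -0.06 and 0.06 m and height (world z) of large_c between 0.024 and 0.032 m and angle between the x axis of large_c and the z axis of board, either way round below 0.06 rad and contact force between the fingers and large below 0.1 N and linear speed of large below 0.01 m/s), for 0.2 s.
2. the large block lies flat on the ground plate, within 20 mm of its middle and 0.15 rad of square, let go (x of large_c in the frame of plate between -0.02 and 0.02 m and y of large_c in the frame of plate between -0.02 and 0.02 m and angle between the y axis of large_c and the y axis of plate, either way round below 0.15 rad and angle between the x axis of large_c and the z axis of plate, either way round below 0.06 rad and height (world z) of large_c between 0.027 and 0.035 m and contact force between the fingers and large below 0.1 N and linear speed of large below 0.01 m/s), for 0.2 s.
3. the medium block lies on the large one, let go (all of step 2 and z of medium_c in the frame of large_c between -0.007 and 0.007 m and y of medium_c in the frame of large_c between -0.012 and 0.012 m and angle between the y axis of medium_c and the y axis of large_c, either way round below 0.07 rad and angle between the z axis of medium_c and the z axis of plate, either way round below 0.06 rad and height (world z) of medium_c between 0.057 and 0.065 m and contact force between the fingers and medium below 0.1 N and linear speed of medium below 0.01 m/s), for 0.2 s.
At the end, for the whole second after the job is handed in: Large block flat on the plate, within 20 mm of its middle and 0.15 rad of square; medium flat on it, small on the medium, each within 7 mm across, 12 mm along and 0.07 rad of the one below; all let go and at rest (all of step 3 and x of small_c in the frame of medium_c between -0.007 and 0.007 m and y of small_c in the frame of medium_c between -0.012 and 0.012 m and angle between the y axis of small_c and the y axis of medium_c, either way round below 0.07 rad and angle between the z axis of small_c and the z axis of plate, either way round below 0.06 rad and height (world z) of small_c between 0.086 and 0.094 m and contact force between the fingers and small below 0.1 N and linear speed of small below 0.01 m/s); the robot touches nothing.
It fails at once if the large block touches the ground plate while tipped by more than 0.35 rad from flat (an edge set on the plate) (contact force between large and plate above 1 N and angle between the x axis of large_c and the z axis of plate, either way round above 0.35 rad).
It fails at once if a block is dropped over the plate: it falls free of the fingers at more than 0.35 m/s (a drop of about 6 mm) ((horizontal distance between large_c and plate below 0.09 m and contact force between the fingers and large below 0.1 N and linear speed of large above 0.35 m/s) or (horizontal distance between medium_c and plate below 0.09 m and contact force between the fingers and medium below 0.1 N and linear speed of medium above 0.35 m/s) or (horizontal distance between small_c and plate below 0.09 m and contact force between the fingers and small below 0.1 N and linear speed of small above 0.35 m/s)).
It fails at once if a bystander is moved by more than 25 mm (distance of any of jack, mug, boltjar, wrench, strap, oil, angle from where it was at the start of the episode above 0.025 m).
It also fails if it takes over 72 s, if anything falls off the work surface, if the arm or the gripper's body presses on something with over 40 N, if the wrist force passes 120 N, or if a joint passes its speed limit or range.

ROBOT

A 6-joint arm with a two-finger parallel gripper is mounted at the origin on the work surface. World frame = base frame: x ahead of the robot, y to its left, z up, the work surface at z = 0. Lengths are in m, angles in rad, forces in N, time in s.
With the tool pointing down it reaches from about 0.275 to 0.725 m from the base axis. Payload 15.9 kg.
Tool frame: the origin (TCP) lies on the centre line of the jaws, within the pads' length; the fingertips stand env.tips_ahead ahead of it and the grasp point (between the pads) lies 8 mm behind it (env.tips_ahead is the distance from the TCP to the fingertips, in m); z points along the fingers, y is the direction in which the jaws open and shut (so a half turn about z gives the same grasp; the last joint's range is limited). The gripper opens to 85 mm and grips with 20 to 120 N. Pads are 22 mm wide; open, the fingers measure 114 mm over their backs; the gripper's body (76 mm by 85 mm) begins 54 mm behind the grasp point. The pads swing forward as they close: fully open they stand 13 mm farther back than shut.
Start: joints at [-1.228, 0.213, -0.034, 1.323, 0, 1.571], TCP at [0.168, -0.471, 0.242] pointing down, gripper open.
Joint ranges: [-2.98, 2.98], [-0.74, 1.72], [-1.14, 1.35], [-2.1, 2.04], [-1.57, 1.44], [-3.14, 3.14]. Speed limits (rad/s): [1.89, 1.89, 2.39, 2.57, 3.14, 3.14].

INTERFACE

Orientations are given as [roll, pitch, yaw] about the fixed x, y, z axes, in that order (R = Rz(yaw) Ry(pitch) Rx(roll)).
In Python, from rig import env gives the robot as it stands. The module is installed in compiled form; this text tells all that it offers.
- The arm moves only by the tool move_arm, never from a script. Its argument "plan" is a list of rows, each an object with "grip": the opening, from 0 (shut) to 1 (fully open); "offset": the shift along the world's x, y, z in mm, a list of three; "dr": the turn, a rotation vector about the world's x, y, z in degrees, a list of three. In form: [{"grip": grip, "offset": [tx, ty, tz], "dr": [ax, ay, az]}, ...]. A call has 1 to 10 rows; each row is the pose to reach, as a shift and turn from the pose commanded when the call began; what a row does not reach only later rows make up. A row lasts 1/8 s, in which the tool goes at most 62.5 mm and 10.7 degrees, less where a joint would pass 70% of its speed; a pose out of reach is approached as far as the arm can. A call with a gripper value outside its range is refused whole. The fingers move at their own pace and stop on an object; "newtons" is the grip in N (left out, the last holds). Time passes only in rows, so rows that repeat a pose let the fingers close. It gives the time, the measured TCP pose, the force and the opening at its end, in the units of the state.
- env.sense(): the state, without advancing time (a new reading comes with each control period).
- env.get_image(name): name is "scene" or "top" or "wrist"; returns a dict with "image" (420x560x3 uint8, red, green, blue), "intrinsics" (3x3 intrinsics, pixels), "dist_coeffs" ([k1, k2, p1, p2, k3] as OpenCV has them; the pictures are not rectified), "origin" and "rotation" of the camera in the world. Camera axes: x right, y down, z forward; pixel columns grow to the right and rows downward; lengths in m; the calibration is good to about 2 mm. A picture is of the moment at which its call begins. There is no depth.
- env.job_done(): hands the job in, once; it reports no verdict.
The state is a dict: "clock": time; "joints": joint angles; "qvel": joint speeds; "tau": joint torques, N m; "tcp_pos": TCP position; "tcp_rot": TCP orientation; "contact_force": force on the tool from outside, world axes, zero at the start; "moment": the same for the moment, N m; "width": finger opening in m.
Only numpy, scipy, OpenCV 4.12 (cv2) and the standard library are available. Lean on these libraries where they do the work, as an engineer would, in place of code of your own. Each camera call takes 0.05 s, during which the arm holds its last target. There are 200 camera calls.

## Working session

There is one attempt and no reset: what is moved stays moved. The work goes in short steps, Python scripts to look and compute and a tool call to move; the robot and the scene stay as the last step left them, time stands still between calls to the robot, and variables do not carry over. Pictures are saved under pics/ and viewed, about 8 in all and at most 12, crops included, and the job is handed in when it is done.

Besides the shell and the picture viewer there is one more tool, called as name([rows], argument=value, ...), one row to a line, values as JSON. move_arm: Moves the arm, as the interface text tells. Its arguments: {"type":"object","properties":{"plan":{"type":"array","items":{"type":"object","properties":{"grip":{"type":"number"},"offset":{"type":"array","items":{"type":"number"}},"dr":{"type":"array","items":{"type":"number"}}}}},"newtons":{"type":"number"}},"required":["plan"]}

```bash
mkdir -p pics; cat > h.py <<'E'
import numpy as np, cv2
from rig import env
def cam(n):
    d=env.get_image(n); return d
def save(d,f,crop=None,scale=1):
    im=d["image"][:,:,::-1]
    if crop: im=im[crop[1]:crop[3],crop[0]:crop[2]]
    cv2.imwrite(f,cv2.resize(im,None,fx=scale,fy=scale,interpolation=cv2.INTER_CUBIC))
def ray(d,uv):
    p=cv2.undistortPoints(np.array(uv,float).reshape(-1,1,2),np.array(d["intrinsics"]),np.array(d["dist_coeffs"])).reshape(-1,2)
    v=np.c_[p,np.ones(len(p))]@np.array(d["rotation"]).T
    return np.array(d["origin"]),v
def plane(d,uv,z):
    o,v=ray(d,uv); return o+v*((z-o[2])/v[:,2])[:,None]
def proj(d,P):
    R=np.array(d["rotation"]);o=np.array(d["origin"])
    rv=cv2.Rodrigues(R.T)[0]
    return cv2.projectPoints(np.array(P,float).reshape(-1,1,3),rv,-R.T@o,np.array(d["intrinsics"]),np.array(d["dist_coeffs"]))[0].reshape(-1,2)
E
python3 - <<'E'
from h import *
import pickle
D={n:cam(n) for n in("scene","top")}
pickle.dump(D,open("d0.pkl","wb"))
for n,d in D.items(): print(n,d["origin"],np.array(d["rotation"]).round(3).tolist()); 
save(D["top"],"pics/top.png",None,1.42); save(D["scene"],"pics/scene.png",None,1.42)
print(env.tips_ahead); print(env.sense())
E
```

```text
scene [ 1.82541114 -0.01616263  0.83552325] [-2.137, 0.001, 1.564]
top [ 0.43986831 -0.00732729  1.70264725] [-3.05, 0.006, -1.589]
0.011
{'clock': 0.1, 'joints': array([-1.22801707e+00,  2.13312183e-01, -3.49465269e-02,  1.32347999e+00,
       -3.95911958e-05,  1.57079644e+00]), 'qvel': array([ 0.00034607, -0.00304059,  0.00299479,  0.00153049,  0.00102776,
        0.0003251 ]), 'tau': array([ 9.83640566e-04, -6.87245107e+01,  4.87809849e+01,  1.22914673e-02,
        6.33705099e-05,  6.38494868e-06]), 'tcp_pos': array([ 0.16795202, -0.47066505,  0.24188279]), 'tcp_rot': array([-3.14065028e+00,  3.95912844e-05,  3.42779184e-01]), 'contact_force': array([-0.963398  ,  0.1948244 , -0.70580724]), 'moment': array([-0.00960059,  0.04177361,  0.0119044 ]), 'width': 0.08541902725394374}
```

View pics/top.png

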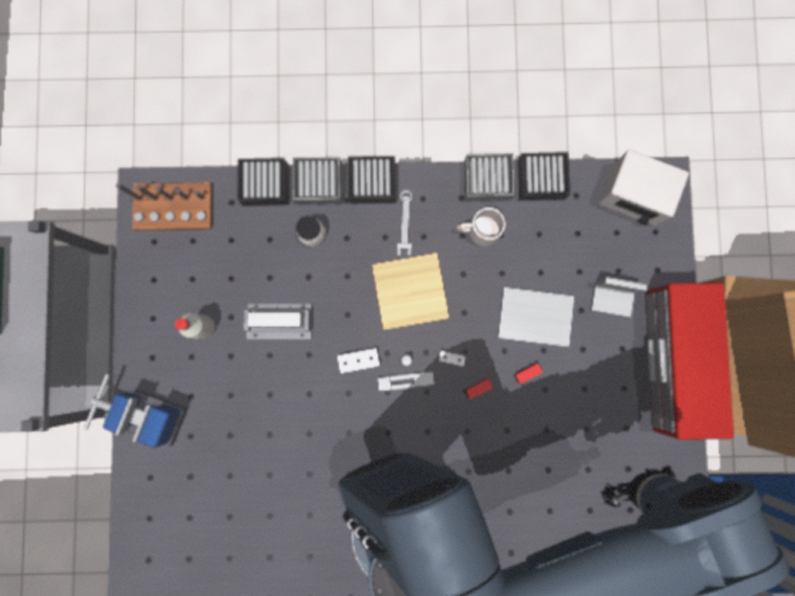

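View pics/scene.png

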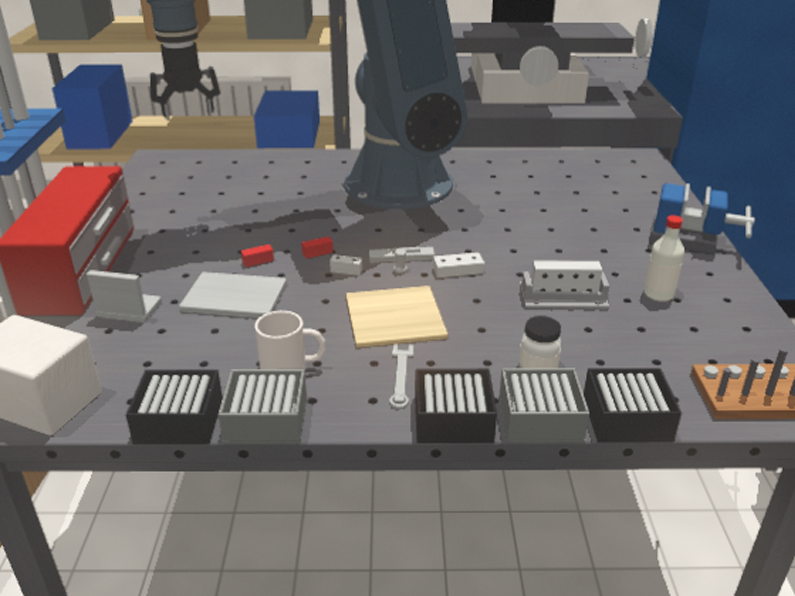

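Top view (scaled 1.42): the large block in the rack is at (278,321), board (410,291), plate (537,317), medium (358,360), jack (406,360), small (452,357). The strap is at (405,381), and the red look-alikes are at (480,388) and (528,373). For small_c, the candidates are the grey block at (452,357) and the two red ones. I choose the grey one.

```bash
cat >> h.py <<'E'
def rect(d,mask,seed,z,win=60):
    """minAreaRect of the mask component nearest seed -> world centre, sides, yaw of long side"""
    n,l,s,c=cv2.connectedComponentsWithStats(mask.astype(np.uint8))
    ok=[i for i in range(1,n) if s[i,4]>40]
    i=min(ok,key=lambda i:np.hypot(*(c[i]-seed)))
    cn=np.concatenate(cv2.findContours((l==i).astype(np.uint8),0,cv2.CHAIN_APPROX_NONE)[0]).reshape(-1,2)
    P=plane(d,cn,z)[:,:2]
    (cx,cy),(w,h),a=cv2.minAreaRect((P*1000).astype(np.float32))
    if w<h: w,h,a=h,w,a+90
    return np.array([cx,cy,w,h,(a+90)%180-90]).round(1),s[i].tolist()
E
python3 - <<'E'
from h import *
import pickle
D=pickle.load(open("d0.pkl","rb")); d=D["top"]; im=d["image"]
hsv=cv2.cvtColor(im,cv2.COLOR_RGB2HSV); V=hsv[...,2]; S=hsv[...,1]
k=1.42
print("board",rect(d,(S>60)&(V>120)&(hsv[...,0]<30)&(hsv[...,0]>12),np.array([410,291])/k,.012))
for n,s,z,t in [("plate",(537,317),.015,140),("med",(358,360),.028,140),("small",(452,357),.03,115),("large",(278,319),.076,185),("rack",(278,321),.026,110)]:
    print(n,rect(d,(V>t)&(S<60),np.array(s)/k,z))
c=im[170:290,150:450,::-1]
a=cv2.resize(c,None,fx=2.6,fy=2.6,interpolation=cv2.INTER_CUBIC)
cv2.imwrite("pics/crop1.png",a)
E
```

```text
Traceback (most recent call last):
  File "h.py", line 25, in rect
    P=plane(d,cn,z)[:,:2]
      ~~~~~^^^^^^^^
  File "h.py", line 14, in plane
    o,v=ray(d,uv); return o+v*((z-o[2])/v[:,2])[:,None]
                                        ~^^^^^
IndexError: too many indices for array: array is 1-dimensional, but 2 were indexed
```

```bash
cat >> h.py <<'E'
from scipy.spatial.transform import Rotation as Rn
def cam(n):
    d=env.get_image(n); d["rotation"]=Rn.from_euler("xyz",d["rotation"]).as_matrix(); return d
E
cat > m.py <<'E'
from h import *
import pickle
D=pickle.load(open("d0.pkl","rb")); d=D["top"]; im=d["image"]
for x in D.values(): x["rotation"]=Rn.from_euler("xyz",x["rotation"]).as_matrix()
hsv=cv2.cvtColor(im,cv2.COLOR_RGB2HSV); V=hsv[...,2]; S=hsv[...,1]
k=1.42
print("board",rect(d,(S>60)&(V>120)&(hsv[...,0]<30)&(hsv[...,0]>12),np.array([410,291])/k,.012))
for n,s,z,t in [("plate",(537,317),.015,140),("med",(358,360),.028,140),("small",(452,357),.03,115),("large",(278,319),.076,185),("rack",(278,321),.026,110)]:
    print(n,rect(d,(V>t)&(S<60),np.array(s)/k,z))
c=im[170:290,150:450,::-1]
a=cv2.resize(c,None,fx=2.6,fy=2.6,interpolation=cv2.INTER_CUBIC)
cv2.imwrite("pics/crop1.png",a)
E
python3 m.py
```

```text
board (array([606.7, -11.7, 172.4, 171.7,   9.3]), [262, 178, 54, 54, 2215])
plate (array([ 534.8, -331.2,  183.5,  133.2,   81.7]), [351, 202, 54, 42, 1869])
med (array([430.7, 122.7, 104.7,  49. , -80.5]), [237, 245, 31, 19, 403])
small (array([ 652.4, -120.5,   72.7,   68.6,   -1.3]), [309, 181, 20, 21, 159])
large (array([537. , 326.9, 126.2,  31.4,  88.9]), [174, 220, 37, 10, 368])
rack (array([ 619.4,   25.7, 2084.4, 1515.8,   88.9]), [0, 0, 560, 420, 155071])
```

View pics/crop1.png

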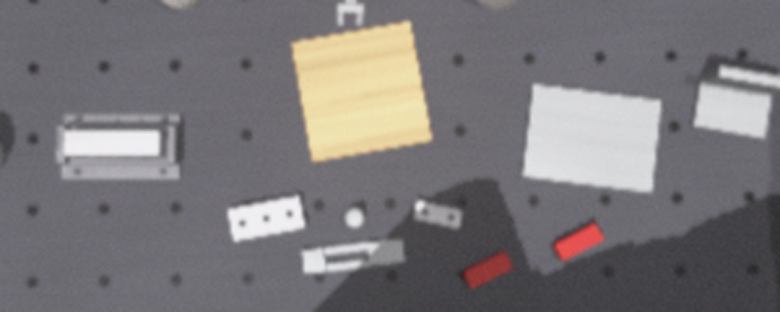

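The close crop confirms it: small_c is the grey two-hole block at crop (438,213), the red ones are at (488,270) and (579,241), and the jack is at (354,218). The large block stands in the rack at crop (111,143). I'm moving above the rack.

move_arm([
  {"grip": 1, "offset": [369, 798, 0], "dr": [0, 0, 69]},
  {"grip": 1, "offset": [369, 798, 0], "dr": [0, 0, 69]},
  {"grip": 1, "offset": [369, 798, 0], "dr": [0, 0, 69]},
  {"grip": 1, "offset": [369, 798, 0], "dr": [0, 0, 69]},
  {"grip": 1, "offset": [369, 798, 0], "dr": [0, 0, 69]},
  {"grip": 1, "offset": [369, 798, 0], "dr": [0, 0, 69]},
  {"grip": 1, "offset": [369, 798, 0], "dr": [0, 0, 69]},
  {"grip": 1, "offset": [369, 798, 0], "dr": [0, 0, 69]},
  {"grip": 1, "offset": [369, 798, 0], "dr": [0, 0, 69]},
  {"grip": 1, "offset": [369, 798, 0], "dr": [0, 0, 69]},
])

```text
clock: 1.35
tcp_pos: [0.4271, 0.0898, 0.2422]
tcp_rot: [3.141, 0.0, 1.548]
contact_force: [1.2, -1.0, 0.3]
width: 0.0852
```

move_arm([
  {"grip": 1, "offset": [107, 231, -10], "dr": [0, 0, 0]},
  {"grip": 1, "offset": [107, 231, -10], "dr": [0, 0, 0]},
  {"grip": 1, "offset": [107, 231, -10], "dr": [0, 0, 0]},
  {"grip": 1, "offset": [107, 231, -10], "dr": [0, 0, 0]},
  {"grip": 1, "offset": [107, 231, -10], "dr": [0, 0, 0]},
  {"grip": 1, "offset": [107, 231, -10], "dr": [0, 0, 0]},
])

```text
clock: 2.1
tcp_pos: [0.5335, 0.3185, 0.2316]
tcp_rot: [-3.141, 0.001, 1.548]
contact_force: [-0.9, -1.1, -0.2]
width: 0.0855
```

```bash
python3 - <<'E'
from h import *
d=cam("wrist"); t=cam("top"); import pickle; pickle.dump((d,t),open("d1.pkl","wb"))
s=env.sense(); print(s["tcp_pos"],s["tcp_rot"],d["origin"])
a=d["image"][:,:,::-1]; b=cv2.resize(t["image"][200:300,220:420,::-1],(560,280),interpolation=cv2.INTER_CUBIC)
cv2.imwrite("pics/w1.png",cv2.resize(np.vstack([a,b]),(480,600)))
for y in (327,): print(proj(d,[[.521,.262,.076],[.553,.262,.076],[.553,.392,.076],[.521,.392,.076]]).round())
E
```

```text
[0.53353757 0.31755116 0.23269745] [3.14143434e+00 6.84300090e-05 1.54631380e+00] [0.53633069 0.38838409 0.3627815 ]
[[263. 268.]
 [302. 267.]
 [301. 104.]
 [257. 105.]]
```

View pics/w1.png

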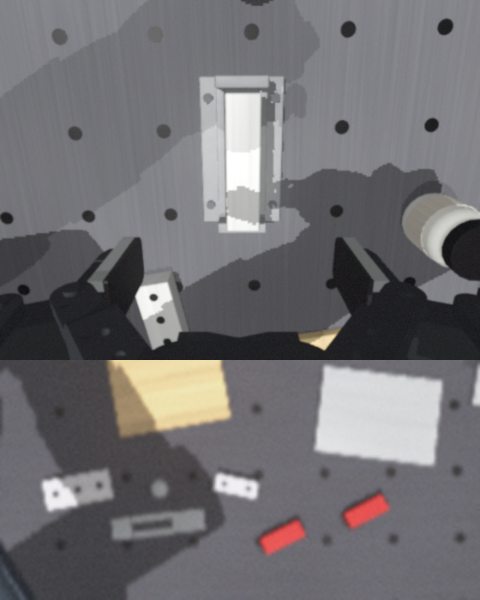

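The wrist view shows the large block's top edge at image px (261..306, 108..271). That puts it about 3 mm further in +x than the first estimate, centred at about (540, 324.5). I'm descending and gripping.

move_arm([
  {"grip": 1, "offset": [6.5, 7, -60], "dr": [0, 0, 0]},
  {"grip": 1, "offset": [6.5, 7, -120], "dr": [0, 0, 0]},
  {"grip": 1, "offset": [6.5, 7, -168], "dr": [0, 0, 0]},
  {"grip": 1, "offset": [6.5, 7, -168], "dr": [0, 0, 0]},
  {"grip": 0.3, "offset": [6.5, 7, -168], "dr": [0, 0, 0]},
  {"grip": 0.3, "offset": [6.5, 7, -168], "dr": [0, 0, 0]},
  {"grip": 0.3, "offset": [6.5, 7, -168], "dr": [0, 0, 0]},
  {"grip": 0.3, "offset": [6.5, 7, -168], "dr": [0, 0, 0]},
  {"grip": 0.3, "offset": [6.5, 7, -168], "dr": [0, 0, 0]},
], newtons=60)

```text
clock: 3.32
tcp_pos: [0.5406, 0.326, 0.066]
tcp_rot: [3.14, -0.001, 1.547]
contact_force: [-4.9, -2.5, 15.3]
width: 0.0314
```

```bash
python3 - <<'E'
from h import *
import pickle
d,t=pickle.load(open("d1.pkl","rb"));im=t["image"]
hsv=cv2.cvtColor(im,cv2.COLOR_RGB2HSV)
for th in(150,170): print(rect(t,(hsv[...,2]>th)&(hsv[...,1]<60),(318,252),.03))
s=env.sense();print(s["tcp_pos"],s["tcp_rot"],s["width"],s["contact_force"])
E
```

```text
(array([ 432.6, -113.5,   67.6,   27.9,   77.7]), [309, 247, 19, 11, 149])
(array([ 432.9, -113.6,   63.4,   26.2,   76.5]), [309, 247, 19, 11, 132])
[0.54060247 0.32601089 0.06604072] [ 3.1402268e+00 -1.2412572e-03  1.5472856e+00] 0.031351795362444305 [-4.8672204  -2.54305839 15.27806969]
```

move_arm([
  {"grip": 0.3, "offset": [0, 0, 20], "dr": [0, 0, 0]},
  {"grip": 0.3, "offset": [0, 0, 60], "dr": [0, 0, 0]},
  {"grip": 0.3, "offset": [0, 0, 110], "dr": [0, 0, 0]},
  {"grip": 0.3, "offset": [0, 0, 150], "dr": [0, 0, 0]},
  {"grip": 0.3, "offset": [60, -341, 150], "dr": [0, 0, 0]},
  {"grip": 0.3, "offset": [60, -341, 150], "dr": [0, 0, 0]},
  {"grip": 0.3, "offset": [60, -341, 150], "dr": [0, 0, 0]},
  {"grip": 0.3, "offset": [60, -341, 150], "dr": [0, 0, 0]},
  {"grip": 0.3, "offset": [60, -341, 150], "dr": [0, 0, 0]},
  {"grip": 0.3, "offset": [60, -341, 150], "dr": [0, 0, 0]},
])

```text
clock: 4.58
tcp_pos: [0.6002, -0.0185, 0.2144]
tcp_rot: [-3.141, 0.0, 1.545]
contact_force: [0.1, 1.0, -5.9]
width: 0.0308
```

move_arm([
  {"grip": 0.3, "offset": [0, 0, 0], "dr": [0, 0, 0]},
  {"grip": 0.3, "offset": [0, 0, -20], "dr": [-0.3, -12, 0]},
  {"grip": 0.3, "offset": [0, 0, -20], "dr": [-0.6, -24, 0]},
  {"grip": 0.3, "offset": [0, 0, -20], "dr": [-0.9, -36, 0]},
  {"grip": 0.3, "offset": [0, 0, -20], "dr": [-1.2, -48, 0]},
  {"grip": 0.3, "offset": [0, 0, -20], "dr": [-1.5, -62, 0]},
  {"grip": 0.3, "offset": [0, 0, -20], "dr": [-1.5, -62, 0]},
  {"grip": 0.3, "offset": [0, 0, -20], "dr": [-1.5, -62, 0]},
  {"grip": 0.3, "offset": [0, 0, -20], "dr": [-1.5, -62, 0]},
])

```text
clock: 5.7
tcp_pos: [0.6075, -0.0147, 0.1946]
tcp_rot: [2.124, -0.0, 1.548]
contact_force: [1.4, -0.2, -6.8]
width: 0.0308
```

```bash
python3 - <<'E'
from h import *
s=env.sense();print(s["tcp_pos"],s["width"],s["contact_force"],s["joints"])
R=Rn.from_euler("xyz",s["tcp_rot"]).as_matrix();print(R.round(3))
d=cam("scene");save(d,"pics/s2.png",(100,20,460,300),1.7)
E
```

```text
[ 0.60748623 -0.0147419   0.19463079] 0.03079521800970511 [ 1.42486057 -0.20213439 -6.80972976] [-0.02548885 -0.06698706 -1.08759637 -0.46741029  0.00244694  1.56937155]
[[ 0.023  0.525  0.851]
 [ 1.    -0.012 -0.019]
 [ 0.     0.851 -0.525]]
```

View pics/s2.png

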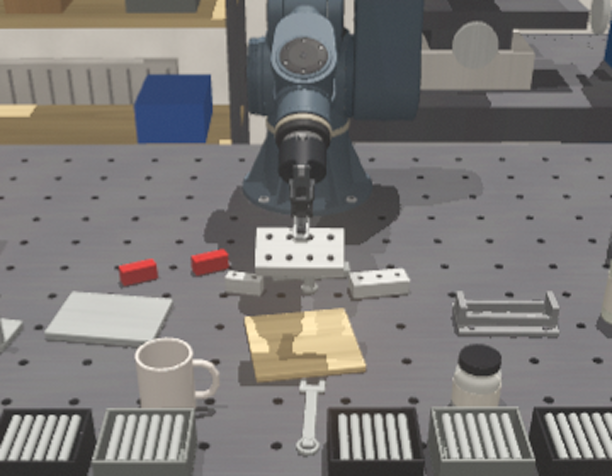

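The block is gripped level, broad face tilted 58°, at px (300,248), above the board at (305,343). I'm lowering it.

move_arm([
  {"grip": 0.3, "offset": [7, 0, -40], "dr": [0, 0, 0]},
  {"grip": 0.3, "offset": [10, 0, -80], "dr": [0, 0, 0]},
  {"grip": 0.3, "offset": [10, 0, -110], "dr": [0, 0, 0]},
  {"grip": 0.3, "offset": [10, 0, -125], "dr": [0, 0, 0]},
  {"grip": 0.3, "offset": [10, 0, -125], "dr": [0, 0, 0]},
])

```text
clock: 6.38
tcp_pos: [0.6387, -0.0156, 0.0734]
tcp_rot: [2.149, 0.0, 1.548]
contact_force: [0.5, 0.1, -5.5]
width: 0.0308
```

```bash
python3 - <<'E'
from h import *
s=env.sense();print(s["tcp_pos"],s["tcp_rot"],s["width"],s["contact_force"],s["joints"])
E
```

```text
[ 0.63868301 -0.01559375  0.0734037 ] [2.14940641e+00 6.30612607e-05 1.54768556e+00] 0.030786509363608418 [ 0.45500858  0.13246602 -5.48169277] [-0.02524685  0.34239917 -1.13272518 -0.89651326  0.00175389  1.56957539]
```

move_arm([
  {"grip": 0.3, "offset": [0, 0, -6], "dr": [0.1, 3, 0]},
  {"grip": 0.3, "offset": [0, 0, -10], "dr": [0.1, 3, 0]},
  {"grip": 0.3, "offset": [0, 0, -13], "dr": [0.1, 3, 0]},
  {"grip": 0.3, "offset": [0, 0, -13], "dr": [0.1, 3, 0]},
])

```text
clock: 6.88
tcp_pos: [0.6386, -0.0161, 0.0621]
tcp_rot: [2.198, -0.0, 1.547]
contact_force: [-0.1, -0.4, -4.8]
width: 0.0307
```

```bash
python3 - <<'E'
from h import *
s=env.sense();print(s["tcp_pos"],s["tcp_rot"],s["width"],s["contact_force"],s["joints"])
d=cam("scene");save(d,"pics/s3.png",(200,140,380,260),4)
E
```

```text
[ 0.63858471 -0.01611615  0.0620555 ] [ 2.19755292e+00 -1.54741492e-04  1.54697872e+00] 0.030673383226184823 [-0.07539117 -0.38571877 -4.8285112 ] [-0.02619236  0.33305666 -1.09938819 -0.80568679  0.00201415  1.56952881]
```

View pics/s3.png

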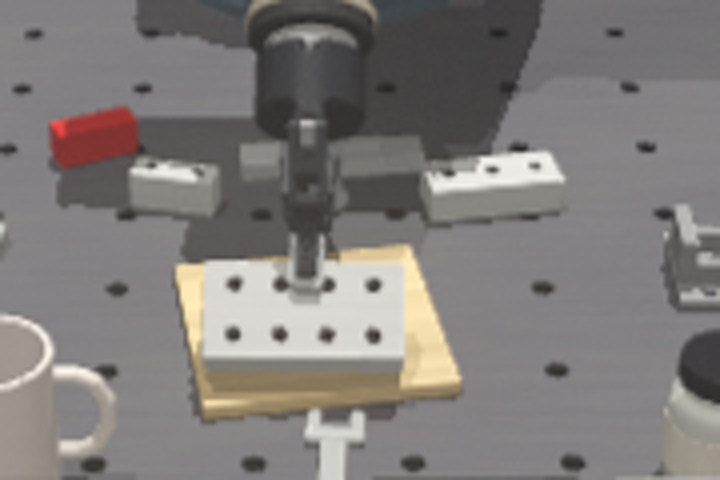

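```bash
cat > fk.py <<'E'
import numpy as np
from scipy.optimize import fsolve
J=[[.2133,-.0349,1.3235],[-.06699,-1.0876,-.46741],[.3424,-1.13273,-.89651],[.33306,-1.09939,-.80569]]
P=[[np.hypot(.16795,.47067),.24188],[np.hypot(.60749,.01474),.19463],[np.hypot(.63868,.01559),.0734],[np.hypot(.63858,.01612),.06206]]
def rows(j):
    a=j[0];q=a-j[1];p=q+j[2];s,c=np.sin,np.cos
    return [[1,0,s(a),c(a),s(q),c(q),c(p)],[0,1,c(a),-s(a),c(q),-s(q),-s(p)]]
A=np.vstack([rows(j) for j in J]);b=np.ravel(P)
# assume no shoulder offset column (a2=0), r0=0 -> well posed
k=[1,2,4,5,6]
x=np.linalg.lstsq(A[:,k],b,rcond=None)[0];X=np.zeros(7);X[k]=x
def ik(r,z,th):
    p=np.pi/2-np.radians(th)
    f=lambda u:np.array(rows([u[0],u[1],p-u[0]+u[1]]))@X-[r,z]
    u=fsolve(f,[.3,-1.0]);return [u[0],u[1],p-u[0]+u[1]]
if __name__=="__main__":
    print(X.round(3),(A@X-b).round(4))
    for th in(54,50,45,40):
        pv=np.array([.674,.012]);t=np.array([np.sin(np.radians(th)),-np.cos(np.radians(th))]);n=np.array([-t[1],t[0]])
        T=pv-.056*t+.016*n
        print(th,T.round(3),[np.round(ik(*(T-d*t),th),2).tolist() for d in(0,.03,.06)])
E
python3 fk.py
```

```text
[0.    0.244 0.486 0.    0.066 0.393 0.444] [-0.  0. -0. -0. -0.  0.  0. -0.]
54 [0.638 0.058] [[0.34, -1.1, -0.82], [0.26, -1.15, -0.78], [0.16, -1.19, -0.72]]
50 [0.641 0.06 ] [[0.29, -1.03, -0.62], [0.2, -1.07, -0.57], [0.1, -1.1, -0.5]]
45 [0.646 0.063] [[0.25, -0.93, -0.39], [0.16, -0.96, -0.33], [0.08, -0.98, -0.27]]
40 [0.65  0.065] [[0.24, -0.82, -0.19], [0.16, -0.84, -0.13], [0.08, -0.85, -0.06]]
```

The FK fit is exact. At 49–50° tilt the fingers can be withdrawn along their axis within the joint range.

move_arm([
  {"grip": 0.3, "offset": [2, 0, 0], "dr": [0.1, 4.5, 0]},
  {"grip": 0.3, "offset": [2, 0, -2], "dr": [0.1, 4.5, 0]},
  {"grip": 0.3, "offset": [2, 0, -2], "dr": [0.1, 4.5, 0]},
])

```text
clock: 7.3
tcp_pos: [0.6417, -0.0162, 0.0613]
tcp_rot: [2.272, 0.0, 1.547]
contact_force: [2.5, -0.7, 1.7]
width: 0.0309
```

move_arm([
  {"grip": 0.5, "offset": [0, 0, 0], "dr": [0, 0, 0]},
  {"grip": 0.5, "offset": [0, 0, 0], "dr": [0, 0, 0]},
  {"grip": 0.5, "offset": [0, 0, 0], "dr": [0, 0, 0]},
  {"grip": 0.5, "offset": [-8, 0, 6.5], "dr": [0, 0, 0]},
  {"grip": 0.5, "offset": [-15, 0, 13], "dr": [0, 0, 0]},
  {"grip": 0.5, "offset": [-23, 0, 20], "dr": [0, 0, 0]},
  {"grip": 0.5, "offset": [-30, 0, 26], "dr": [0, 0, 0]},
  {"grip": 0.5, "offset": [-38, 0, 34], "dr": [0, 0, 0]},
  {"grip": 0.5, "offset": [-38, 0, 60], "dr": [0, 0, 0]},
])

```text
clock: 8.43
tcp_pos: [0.6013, -0.0162, 0.1195]
tcp_rot: [2.279, -0.0, 1.547]
contact_force: [0.1, -0.1, -1.4]
width: 0.043
```

```bash
python3 - <<'E'
from h import *
s=env.sense();print(s["tcp_pos"],s["tcp_rot"],s["width"],s["contact_force"],s["joints"])
d=cam("scene");save(d,"pics/s4.png",(200,140,380,260),4)
E
```

```text
[ 0.60132398 -0.01616738  0.11954598] [ 2.27873246e+00 -3.60795972e-05  1.54687100e+00] 0.042967620431243254 [ 0.11424573 -0.12898184 -1.39054604] [-0.02874626  0.05486226 -1.04563369 -0.392554    0.00368594  1.56768883]
```

View pics/s4.png

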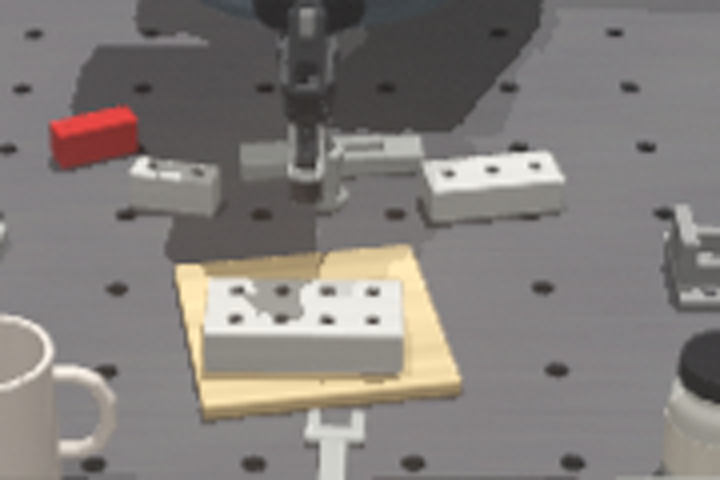

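The large block lies flat on the board, top face at crop px (205–402, 278–335), and is let go. Next I turn the tool down above it and look with the wrist camera.

move_arm([
  {"grip": 1, "offset": [0, 0, 60], "dr": [0.25, 10, 0]},
  {"grip": 1, "offset": [10, 0, 90], "dr": [0.5, 20, 0]},
  {"grip": 1, "offset": [20, 0, 90], "dr": [0.75, 30, 0]},
  {"grip": 1, "offset": [30, 0, 90], "dr": [1.0, 40, 0]},
  {"grip": 1, "offset": [36, 0, 90], "dr": [1.2, 49.4, 0]},
  {"grip": 1, "offset": [36, 0, 90], "dr": [1.2, 49.4, 0]},
  {"grip": 1, "offset": [36, 0, 90], "dr": [1.2, 49.4, 0]},
  {"grip": 1, "offset": [36, 0, 90], "dr": [1.2, 49.4, 0]},
])

```text
clock: 9.48
tcp_pos: [0.639, -0.0162, 0.2117]
tcp_rot: [3.141, -0.0, 1.547]
contact_force: [0.1, -0.4, 0.4]
width: 0.0856
```

```bash
cat > look.py <<'E'
from h import *
import sys
s=env.sense();print(s["tcp_pos"],np.degrees(s["tcp_rot"]),s["width"])
d=cam("wrist"); t=cam("top"); import pickle; pickle.dump((d,t),open(sys.argv[1]+".pkl","wb"))
a=d["image"][:,:,::-1]; b=cv2.resize(t["image"][170:290,180:420,::-1],(560,280),interpolation=cv2.INTER_CUBIC)
cv2.imwrite("pics/%s.png"%sys.argv[1],cv2.resize(np.vstack([a,b]),(480,600)))
E
python3 look.py w2
```

```text
[ 0.63900457 -0.01619738  0.21169171] [ 1.79955859e+02 -1.70824876e-02  8.86204276e+01] 0.0855697901645612
```

View pics/w2.png

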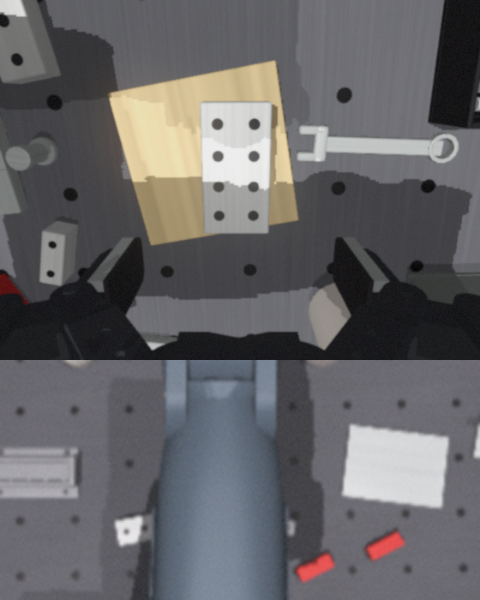

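```bash
python3 - <<'E'
from h import *
import pickle
d,t=pickle.load(open("w2.pkl","rb"))
hsv=cv2.cvtColor(d["image"],cv2.COLOR_RGB2HSV)
m=(hsv[...,1]<45)&(hsv[...,2]>105)
m[:, :228]=0; m[:,323:]=0; m[:108]=0;m[282:]=0
m=cv2.morphologyEx(m.astype(np.uint8),cv2.MORPH_CLOSE,np.ones((13,13)))
print(rect(d,m,(275,195),.044))
c=np.array([[202,101],[271.5,101],[269,234],[203,233]])/.857
P=plane(d,c,.044);print(P.round(4).tolist(),P.mean(0))
E
```

```text
(array([637.8, -17.2, 129.4,  66.2,  88.6]), [233, 118, 85, 155, 12440])
[[0.6092, 0.0483, 0.044], [0.6719, 0.0468, 0.044], [0.6698, -0.0837, 0.044], [0.6029, -0.0809, 0.044]] [ 0.63844705 -0.01738764  0.044     ]
```

move_arm([
  {"grip": 1, "offset": [-1, -1, -60], "dr": [0, 0, 0]},
  {"grip": 1, "offset": [-1, -1, -120], "dr": [0, 0, 0]},
  {"grip": 1, "offset": [-1, -1, -165], "dr": [0, 0, 0]},
  {"grip": 1, "offset": [-1, -1, -181], "dr": [0, 0, 0]},
  {"grip": 1, "offset": [-1, -1, -181], "dr": [0, 0, 0]},
  {"grip": 0.6, "offset": [-1, -1, -181], "dr": [0, 0, 0]},
  {"grip": 0.6, "offset": [-1, -1, -181], "dr": [0, 0, 0]},
  {"grip": 0.6, "offset": [-1, -1, -181], "dr": [0, 0, 0]},
  {"grip": 0.6, "offset": [-1, -1, -181], "dr": [0, 0, 0]},
], newtons=60)

```text
clock: 10.7
tcp_pos: [0.639, -0.0172, 0.0321]
tcp_rot: [3.135, -0.0, 1.547]
contact_force: [-6.3, -0.0, 14.2]
width: 0.0649
```

```bash
python3 - <<'E'
from h import *
s=env.sense();print(s["tcp_pos"],np.degrees(s["tcp_rot"]),s["width"],s["contact_force"])
E
```

```text
[ 0.638994   -0.01723357  0.03212742] [ 1.79632406e+02 -1.52674196e-02  8.86219419e+01] 0.06488370396749119 [-6.32197768e+00 -2.05642767e-03  1.42098721e+01]
```

move_arm([
  {"grip": 0.6, "offset": [0, 0, 20], "dr": [0, 0, 0]},
  {"grip": 0.6, "offset": [0, 0, 70], "dr": [0, 0, 0]},
  {"grip": 0.6, "offset": [0, 0, 120], "dr": [0, 0, 0]},
  {"grip": 0.6, "offset": [-103, -314, 120], "dr": [0, 0, -6.9]},
  {"grip": 0.6, "offset": [-103, -314, 120], "dr": [0, 0, -6.9]},
  {"grip": 0.6, "offset": [-103, -314, 120], "dr": [0, 0, -6.9]},
  {"grip": 0.6, "offset": [-103, -314, 120], "dr": [0, 0, -6.9]},
  {"grip": 0.6, "offset": [-103, -314, 120], "dr": [0, 0, -6.9]},
  {"grip": 0.6, "offset": [-103, -314, 120], "dr": [0, 0, -6.9]},
  {"grip": 0.6, "offset": [-103, -314, 120], "dr": [0, 0, -6.9]},
])

```text
clock: 11.95
tcp_pos: [0.5348, -0.3323, 0.1502]
tcp_rot: [3.137, 0.0, 1.424]
contact_force: [1.0, 0.5, -6.0]
width: 0.0645
```

```bash
python3 - <<'E'
from h import *
import pickle
t=pickle.load(open("w2.pkl","rb"))[1]
hsv=cv2.cvtColor(t["image"],cv2.COLOR_RGB2HSV)
print(rect(t,(hsv[...,2]>140)&(hsv[...,1]<60),np.array((537,317))/1.42,.015))
s=env.sense();print(s["tcp_pos"],np.degrees(s["tcp_rot"]),s["width"],s["contact_force"])
E
```

```text
(array([ 534.8, -331.2,  183.5,  133.2,   81.7]), [351, 202, 54, 42, 1865])
[ 0.53482136 -0.33230342  0.15023196] [1.79740297e+02 1.50947536e-03 8.16112359e+01] 0.06448878875511392 [ 1.01124916  0.49376245 -5.97905754]
```

move_arm([
  {"grip": 0.6, "offset": [0, 1, -50], "dr": [0, 0, 0]},
  {"grip": 0.6, "offset": [0, 1, -90], "dr": [0, 0, 0]},
  {"grip": 0.6, "offset": [0, 1, -105], "dr": [0, 0, 0]},
  {"grip": 0.6, "offset": [0, 1, -110], "dr": [0, 0, 0]},
  {"grip": 0.6, "offset": [0, 1, -112], "dr": [0, 0, 0]},
  {"grip": 0.6, "offset": [0, 1, -113.5], "dr": [0, 0, 0]},
  {"grip": 0.6, "offset": [0, 1, -113.5], "dr": [0, 0, 0]},
])

```text
clock: 12.82
tcp_pos: [0.5354, -0.3304, 0.0367]
tcp_rot: [3.137, 0.0, 1.426]
contact_force: [-0.3, 0.5, -6.1]
width: 0.0645
```

move_arm([
  {"grip": 0.6, "offset": [0, 0, -1], "dr": [0, 0, 0]},
  {"grip": 0.6, "offset": [0, 0, -1.5], "dr": [0, 0, 0]},
  {"grip": 0.6, "offset": [0, 0, -1.5], "dr": [0, 0, 0]},
])

```text
clock: 13.2
tcp_pos: [0.5352, -0.3304, 0.0353]
tcp_rot: [3.137, 0.0, 1.426]
contact_force: [-2.7, 1.5, 4.0]
width: 0.0642
```

move_arm([
  {"grip": 0.8, "offset": [0, 0, 0], "dr": [0, 0, 0]},
  {"grip": 1, "offset": [0, 0, 0], "dr": [0, 0, 0]},
  {"grip": 1, "offset": [0, 0, 0], "dr": [0, 0, 0]},
  {"grip": 1, "offset": [0, 0, 0], "dr": [0, 0, 0]},
  {"grip": 1, "offset": [0, 0, 20], "dr": [0, 0, 0]},
  {"grip": 1, "offset": [0, 0, 70], "dr": [0, 0, 0]},
  {"grip": 1, "offset": [0, 0, 130], "dr": [0, 0, 0]},
  {"grip": 1, "offset": [0, 0, 175], "dr": [0, 0, 0]},
  {"grip": 1, "offset": [0, 0, 175], "dr": [0, 0, 0]},
  {"grip": 1, "offset": [0, 0, 175], "dr": [0, 0, 0]},
])

```text
clock: 14.45
tcp_pos: [0.5349, -0.3301, 0.2088]
tcp_rot: [3.139, -0.001, 1.426]
contact_force: [0.2, -0.4, -0.8]
width: 0.0854
```

```bash
python3 look.py w3
```

```text
[ 0.53487872 -0.33012369  0.20876421] [ 1.79838447e+02 -2.94978295e-02  8.17221333e+01] 0.08542692582480005
```

View pics/w3.png

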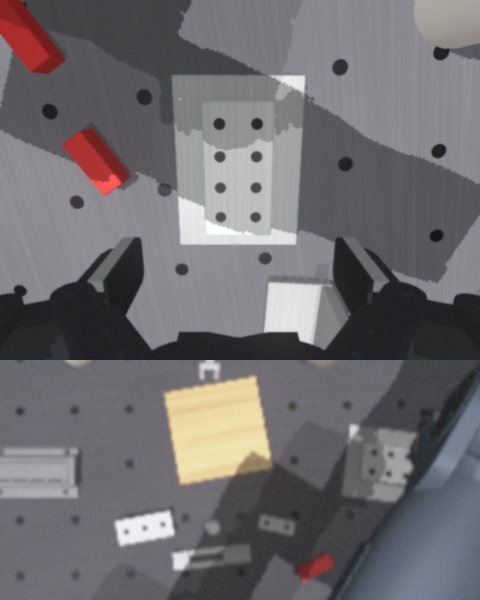

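move_arm([
  {"grip": 1, "offset": [-104, 453, 0], "dr": [0, 0, 17.8]},
  {"grip": 1, "offset": [-104, 453, 0], "dr": [0, 0, 17.8]},
  {"grip": 1, "offset": [-104, 453, 0], "dr": [0, 0, 17.8]},
  {"grip": 1, "offset": [-104, 453, 0], "dr": [0, 0, 17.8]},
  {"grip": 1, "offset": [-104, 453, 0], "dr": [0, 0, 17.8]},
  {"grip": 1, "offset": [-104, 453, 0], "dr": [0, 0, 17.8]},
  {"grip": 1, "offset": [-104, 453, 0], "dr": [0, 0, 17.8]},
  {"grip": 1, "offset": [-104, 453, 0], "dr": [0, 0, 17.8]},
  {"grip": 1, "offset": [-104, 453, 0], "dr": [0, 0, 17.8]},
  {"grip": 1, "offset": [-104, 453, 0], "dr": [0, 0, 17.8]},
])

```text
clock: 15.8
tcp_pos: [0.4308, 0.1223, 0.2089]
tcp_rot: [3.139, 0.0, 1.737]
contact_force: [0.1, 0.3, 0.6]
width: 0.0853
```

```bash
python3 look.py w4; python3 - <<'E'
from h import *
import pickle
d,t=pickle.load(open("w3.pkl","rb"))
g=cv2.cvtColor(d["image"],cv2.COLOR_RGB2GRAY)
h=np.array([(219,124),(257,124),(220,157),(256,156),(221,188),(255,187),(221,217),(255,217)])/.857
q=[]
for u,v in h.round().astype(int):
    w=g[v-9:v+10,u-9:u+10].astype(float); m=w<w.min()+.45*(np.median(w)-w.min()); yy,xx=np.nonzero(m); q.append((u-9+xx.mean(),v-9+yy.mean()))
P=plane(d,q,.047)[:,:2];print("large holes centre",P.mean(0)); 
c=P-P.mean(0);v=np.linalg.svd(c)[2][0];print(np.degrees(np.arctan2(v[1],v[0])))
c=np.array([[203,101],[274,100.5],[270,235],[206.5,235.5]])/.857
P=plane(d,c,.047);print("corners",P.round(4).tolist(),P.mean(0))
pl=np.array([[172,76],[305,75],[295,243],[180.5,244]])/.857
P=plane(d,pl,.015);print("plate",P.round(4).tolist(),P.mean(0))
E
```

```text
[0.4308288  0.12228301 0.20890904] [1.79862558e+02 5.44531365e-03 9.95255875e+01] 0.08526520720536242
large holes centre [ 0.53598885 -0.33082828]
-98.37218865845549
corners [[0.5149, -0.2624, 0.047], [0.5771, -0.2711, 0.047], [0.5584, -0.3992, 0.047], [0.4957, -0.3905, 0.047]] [ 0.53652877 -0.33082093  0.047     ]
plate [[0.4861, -0.2354, 0.015], [0.6128, -0.253, 0.015], [0.5861, -0.428, 0.015], [0.4599, -0.4106, 0.015]] [ 0.53623827 -0.33173154  0.015     ]
```

View pics/w4.png

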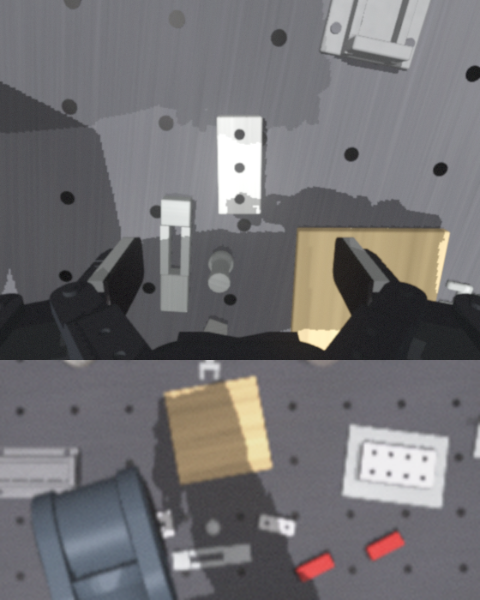

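```bash
python3 - <<'E'
from h import *
import pickle
d,t=pickle.load(open("w4.pkl","rb"))
hsv=cv2.cvtColor(d["image"],cv2.COLOR_RGB2HSV)
for th in (150,175):
    m=(hsv[...,1]<45)&(hsv[...,2]>th); m[:,:245]=0;m[:,315:]=0;m[256:]=0;m[:125]=0
    m=cv2.morphologyEx(m.astype(np.uint8),cv2.MORPH_CLOSE,np.ones((19,19)))
    print(rect(d,m,(279,192),.028))
P=plane(d,np.array([[218,116.5],[262.5,116.5],[260.5,214],[219,213]])/.857,.028);print(P.round(4).tolist(),P.mean(0))
P=plane(d,np.array([[239,134],[239.5,168],[239.5,199]])/.857,.028);print(P.round(4).tolist(),P.mean(0))
E
```

```text
(array([429.7, 121.6, 100.4,  51.7, -80.4]), [245, 135, 61, 116, 6593])
(array([433. , 122.2,  98.6,  44.3, -80.5]), [253, 136, 53, 114, 5815])
[[0.4053, 0.1677, 0.028], [0.4472, 0.1747, 0.028], [0.4635, 0.0766, 0.028], [0.4208, 0.0707, 0.028]] [0.43420324 0.1224035  0.028     ]
[[0.4278, 0.1546, 0.028], [0.4339, 0.1214, 0.028], [0.4393, 0.0893, 0.028]] [0.43364919 0.1217341  0.028     ]
```

move_arm([
  {"grip": 0.8, "offset": [2.5, 0, -60], "dr": [0, 0, 0]},
  {"grip": 0.8, "offset": [2.5, 0, -120], "dr": [0, 0, 0]},
  {"grip": 0.8, "offset": [2.5, 0, -170], "dr": [0, 0, 0]},
  {"grip": 0.8, "offset": [2.5, 0, -190], "dr": [0, 0, 0]},
  {"grip": 0.8, "offset": [2.5, 0, -190], "dr": [0, 0, 0]},
  {"grip": 0.4, "offset": [2.5, 0, -190], "dr": [0, 0, 0]},
  {"grip": 0.4, "offset": [2.5, 0, -190], "dr": [0, 0, 0]},
  {"grip": 0.4, "offset": [2.5, 0, -190], "dr": [0, 0, 0]},
  {"grip": 0.4, "offset": [2.5, 0, -190], "dr": [0, 0, 0]},
], newtons=40)

```text
clock: 17.02
tcp_pos: [0.4343, 0.1227, 0.0208]
tcp_rot: [3.136, -0.0, 1.737]
contact_force: [-1.5, -2.2, 5.9]
width: 0.0434
```

move_arm([
  {"grip": 0.4, "offset": [0, 0, 20], "dr": [0, 0, 0]},
  {"grip": 0.4, "offset": [0, 0, 75], "dr": [0, 0, 0]},
  {"grip": 0.4, "offset": [0, 0, 130], "dr": [0, 0, 0]},
  {"grip": 0.4, "offset": [102, -453, 130], "dr": [0, 0, -17.9]},
  {"grip": 0.4, "offset": [102, -453, 130], "dr": [0, 0, -17.9]},
  {"grip": 0.4, "offset": [102, -453, 130], "dr": [0, 0, -17.9]},
  {"grip": 0.4, "offset": [102, -453, 130], "dr": [0, 0, -17.9]},
  {"grip": 0.4, "offset": [102, -453, 130], "dr": [0, 0, -17.9]},
  {"grip": 0.4, "offset": [102, -453, 130], "dr": [0, 0, -17.9]},
  {"grip": 0.4, "offset": [102, -453, 130], "dr": [0, 0, -17.9]},
])

```text
clock: 18.27
tcp_pos: [0.5299, -0.3064, 0.1506]
tcp_rot: [3.137, 0.0, 1.424]
contact_force: [1.0, 0.7, -3.5]
width: 0.043
```

move_arm([
  {"grip": 0.4, "offset": [0, 0, 0], "dr": [0, 0, 0]},
  {"grip": 0.4, "offset": [0, 0, 0], "dr": [0, 0, 0]},
  {"grip": 0.4, "offset": [0, 0, 0], "dr": [0, 0, 0]},
])

```text
clock: 18.65
tcp_pos: [0.5297, -0.303, 0.1501]
tcp_rot: [3.138, -0.0, 1.426]
contact_force: [0.1, -0.6, -2.0]
width: 0.0429
```

move_arm([
  {"grip": 0.4, "offset": [5.9, -27.5, 0], "dr": [0, 0, 0]},
  {"grip": 0.4, "offset": [5.9, -27.5, -40], "dr": [0, 0, 0]},
  {"grip": 0.4, "offset": [5.9, -27.5, -65], "dr": [0, 0, 0]},
  {"grip": 0.4, "offset": [5.9, -27.5, -76], "dr": [0, 0, 0]},
  {"grip": 0.4, "offset": [5.9, -27.5, -80], "dr": [0, 0, 0]},
  {"grip": 0.4, "offset": [5.9, -27.5, -81], "dr": [0, 0, 0]},
  {"grip": 0.4, "offset": [5.9, -27.5, -81], "dr": [0, 0, 0]},
])

```text
clock: 19.52
tcp_pos: [0.536, -0.3317, 0.0694]
tcp_rot: [3.137, 0.0, 1.425]
contact_force: [0.4, -0.2, -3.5]
width: 0.043
```

move_arm([
  {"grip": 0.4, "offset": [0, 0, -1], "dr": [0, 0, 0]},
  {"grip": 0.4, "offset": [0, 0, -1.8], "dr": [0, 0, 0]},
  {"grip": 0.4, "offset": [0, 0, -1.8], "dr": [0, 0, 0]},
])

```text
clock: 19.9
tcp_pos: [0.5359, -0.3317, 0.0678]
tcp_rot: [3.137, 0.0, 1.425]
contact_force: [-4.1, 1.9, 9.4]
width: 0.0432
```

move_arm([
  {"grip": 0.7, "offset": [0, 0, 0.5], "dr": [0, 0, 0]},
  {"grip": 0.7, "offset": [0, 0, 0.5], "dr": [0, 0, 0]},
  {"grip": 0.7, "offset": [0, 0, 0.5], "dr": [0, 0, 0]},
  {"grip": 0.7, "offset": [0, 0, 30], "dr": [0, 0, 0]},
  {"grip": 0.7, "offset": [0, 0, 80], "dr": [0, 0, 0]},
  {"grip": 0.7, "offset": [0, 0, 140], "dr": [0, 0, 0]},
  {"grip": 0.7, "offset": [0, 0, 140], "dr": [0, 0, 0]},
  {"grip": 0.7, "offset": [0, 0, 140], "dr": [0, 0, 0]},
])

```text
clock: 20.9
tcp_pos: [0.5355, -0.3315, 0.2064]
tcp_rot: [3.138, -0.0, 1.425]
contact_force: [-0.9, 0.1, -0.5]
width: 0.0598
```

```bash
python3 look.py w5
```

```text
[ 0.53552383 -0.33149556  0.20640512] [ 1.79807174e+02 -1.63669967e-02  8.16225284e+01] 0.05980088730500152
```

move_arm([
  {"grip": 0.7, "offset": [-103, 218, 0], "dr": [0, 0, -4.7]},
  {"grip": 0.7, "offset": [-103, 218, 0], "dr": [0, 0, -4.7]},
  {"grip": 0.7, "offset": [-103, 218, 0], "dr": [0, 0, -4.7]},
  {"grip": 0.7, "offset": [-103, 218, 0], "dr": [0, 0, -4.7]},
  {"grip": 0.7, "offset": [-103, 218, 0], "dr": [0, 0, -4.7]},
  {"grip": 0.7, "offset": [-103, 218, 0], "dr": [0, 0, -4.7]},
  {"grip": 0.7, "offset": [-103, 218, 0], "dr": [0, 0, -4.7]},
])

```text
clock: 21.88
tcp_pos: [0.4328, -0.1143, 0.2063]
tcp_rot: [3.139, -0.0, 1.342]
contact_force: [-0.1, 0.7, 0.3]
width: 0.0597
```

```bash
python3 look.py w6; python3 - <<'E'
import cv2,numpy as np
a=cv2.imread("pics/w5.png")[:360];b=cv2.imread("pics/w6.png")[:360]
# crop the upper parts side by side
cv2.imwrite("pics/w56.png",cv2.resize(np.hstack([a[60:300,120:360],b[60:300,120:360]]),(800,400),interpolation=cv2.INTER_CUBIC))
E
```

```text
[ 0.43283508 -0.11429188  0.20628474] [ 1.79837571e+02 -9.59031730e-03  7.68644358e+01] 0.05965398216340729
```

View pics/w56.png

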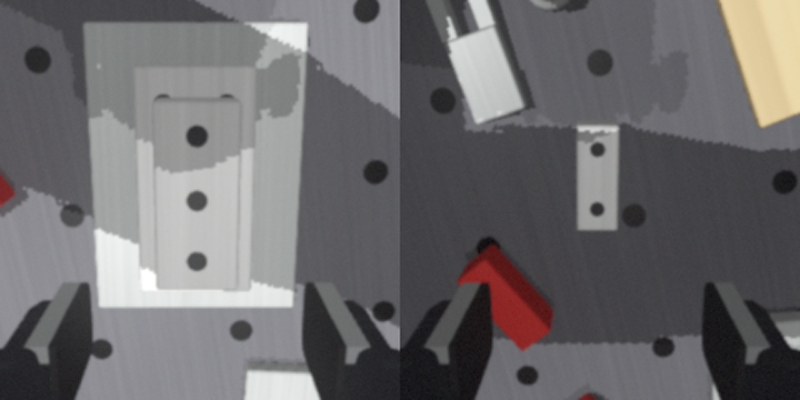

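```bash
python3 - <<'E'
from h import *
import pickle
f=lambda L,dx:(np.array(L,float)*.6+[120,60])/.857142
A=pickle.load(open("w5.pkl","rb"))[0];B=pickle.load(open("w6.pkl","rb"))[0]
def rep(n,d,L,z):
    P=plane(d,f(L,0),z)[:,:2]*1000; c=P-P.mean(0);v=np.linalg.svd(c)[2][0]
    print(n,P.mean(0).round(1),np.degrees(np.arctan2(v[1],v[0])).round(1)%180, np.linalg.norm(np.diff(P,axis=0),axis=1).round(1))
rep("med hol",A,[(197,136),(197,201),(197,261)],.075)
rep("med cor",A,[(153,98),(240,98),(238,289),(157,289)],.075)
rep("lar cor",A,[(135,68),(255,68),(251,291),(141,291)],.047)
rep("sm hol",B,[(197.5,150),(197,209.5)],.03)
rep("sm cor",B,[(178,125),(219,125),(218,230),(177,230)],.03)
g=cv2.cvtColor(B["image"],cv2.COLOR_RGB2HSV)
q=f([(198,177)],0)[0]
for th in(110,125):
    m=((g[...,2]>th)&(g[...,1]<45)); m[:,:int(q[0]-20)]=0;m[:,int(q[0]+20):]=0;m[:int(q[1]-38)]=0;m[int(q[1]+45):]=0
    print(rect(B,cv2.morphologyEx(m.astype(np.uint8),cv2.MORPH_CLOSE,np.ones((9,9))),q,.03))
E
```

```text
med hol [ 536.9 -332.3] 81.6 [33.1 32.7]
med cor [ 537.1 -331.1] 81.9 [ 42.  100.2  43.3]
lar cor [ 536.4 -331.2] 81.9 [ 63.2 127.7  65.1]
sm hol [ 434.5 -114.7] 76.4 [35.9]
sm cor [ 435.1 -114.1] 76.2 [23.5 63.3 24.8]
(array([ 434.9, -112.5,   64.4,   26.2,   76.8]), [262, 155, 33, 76, 2135])
(array([ 434.7, -113.3,   63. ,   23.5,   76.2]), [264, 157, 29, 74, 2098])
```

move_arm([
  {"grip": 0.7, "offset": [1.5, 0, -60], "dr": [0, 0, -0.4]},
  {"grip": 0.7, "offset": [1.5, 0, -120], "dr": [0, 0, -0.4]},
  {"grip": 0.7, "offset": [1.5, 0, -170], "dr": [0, 0, -0.4]},
  {"grip": 0.7, "offset": [1.5, 0, -184.5], "dr": [0, 0, -0.4]},
  {"grip": 0.7, "offset": [1.5, 0, -184.5], "dr": [0, 0, -0.4]},
  {"grip": 0.2, "offset": [1.5, 0, -184.5], "dr": [0, 0, -0.4]},
  {"grip": 0.2, "offset": [1.5, 0, -184.5], "dr": [0, 0, -0.4]},
  {"grip": 0.2, "offset": [1.5, 0, -184.5], "dr": [0, 0, -0.4]},
  {"grip": 0.2, "offset": [1.5, 0, -184.5], "dr": [0, 0, -0.4]},
], newtons=30)

```text
clock: 23.1
tcp_pos: [0.4348, -0.1139, 0.0232]
tcp_rot: [3.136, -0.0, 1.335]
contact_force: [-0.4, 0.2, 4.8]
width: 0.0244
```

move_arm([
  {"grip": 0.2, "offset": [0, 0, 20], "dr": [0, 0, 0]},
  {"grip": 0.2, "offset": [0, 0, 70], "dr": [0, 0, 0]},
  {"grip": 0.2, "offset": [0, 0, 120], "dr": [0, 0, 0]},
  {"grip": 0.2, "offset": [0, 0, 160], "dr": [0, 0, 0]},
  {"grip": 0.2, "offset": [101.5, -217, 160], "dr": [0, 0, 5.2]},
  {"grip": 0.2, "offset": [101.5, -217, 160], "dr": [0, 0, 5.2]},
  {"grip": 0.2, "offset": [101.5, -217, 160], "dr": [0, 0, 5.2]},
  {"grip": 0.2, "offset": [101.5, -217, 160], "dr": [0, 0, 5.2]},
  {"grip": 0.2, "offset": [101.5, -217, 160], "dr": [0, 0, 5.2]},
  {"grip": 0.2, "offset": [101.5, -217, 160], "dr": [0, 0, 5.2]},
])

```text
clock: 24.35
tcp_pos: [0.5354, -0.3303, 0.1824]
tcp_rot: [3.138, -0.0, 1.426]
contact_force: [1.0, -0.5, -1.2]
width: 0.0245
```

```bash
python3 - <<'E'
from h import *
s=env.sense();print(s["tcp_pos"],np.degrees(s["tcp_rot"]),s["width"],s["contact_force"])
E
```

```text
[ 0.53536304 -0.33031516  0.18238439] [ 1.79804449e+02 -2.62269084e-02  8.17082938e+01] 0.024549386610783885 [ 1.04490826 -0.51695833 -1.17607697]
```

move_arm([
  {"grip": 0.2, "offset": [0.5, -1.2, -40], "dr": [0, 0, 0]},
  {"grip": 0.2, "offset": [0.5, -1.2, -70], "dr": [0, 0, 0]},
  {"grip": 0.2, "offset": [0.5, -1.2, -80], "dr": [0, 0, 0]},
  {"grip": 0.2, "offset": [0.5, -1.2, -82], "dr": [0, 0, 0]},
  {"grip": 0.2, "offset": [0.5, -1.2, -83], "dr": [0, 0, 0]},
  {"grip": 0.2, "offset": [0.5, -1.2, -84], "dr": [0, 0, 0]},
  {"grip": 0.2, "offset": [0.5, -1.2, -84], "dr": [0, 0, 0]},
])

```text
clock: 25.22
tcp_pos: [0.5363, -0.3319, 0.0987]
tcp_rot: [3.137, 0.0, 1.426]
contact_force: [-0.4, 1.1, -1.8]
width: 0.0244
```

move_arm([
  {"grip": 0.2, "offset": [0, 0, -0.7], "dr": [0, 0, 0]},
  {"grip": 0.2, "offset": [0, 0, -1.2], "dr": [0, 0, 0]},
  {"grip": 0.2, "offset": [0, 0, -1.2], "dr": [0, 0, 0]},
])

```text
clock: 25.6
tcp_pos: [0.5363, -0.3319, 0.0982]
tcp_rot: [3.137, 0.0, 1.426]
contact_force: [-4.8, 2.9, 13.9]
width: 0.0244
```

Contact, so I release, back off and check.

move_arm([
  {"grip": 0.5, "offset": [0, 0, 0.7], "dr": [0, 0, 0]},
  {"grip": 0.5, "offset": [0, 0, 0.7], "dr": [0, 0, 0]},
  {"grip": 0.5, "offset": [0, 0, 0.7], "dr": [0, 0, 0]},
  {"grip": 0.5, "offset": [0, 0, 30], "dr": [0, 0, 0]},
  {"grip": 0.5, "offset": [0, 0, 80], "dr": [0, 0, 0]},
  {"grip": 0.5, "offset": [0, 0, 130], "dr": [0, 0, 0]},
  {"grip": 0.5, "offset": [0, 0, 130], "dr": [0, 0, 0]},
  {"grip": 0.5, "offset": [0, 0, 130], "dr": [0, 0, 0]},
])

```text
clock: 26.6
tcp_pos: [0.536, -0.3317, 0.2265]
tcp_rot: [3.138, -0.0, 1.426]
contact_force: [-0.8, -0.3, -1.3]
width: 0.0429
```

```bash
python3 look.py w7; python3 - <<'E'
from h import *
d=cam("scene")["image"][:,:,::-1]
a=cv2.imread("pics/w7.png")[60:300,120:360]
cv2.imwrite("pics/fin.png",np.hstack([cv2.resize(a,(400,400),interpolation=cv2.INTER_CUBIC),cv2.resize(d[150:250,110:210],(400,400),interpolation=cv2.INTER_CUBIC)]))
E
```

```text
[ 0.53601334 -0.3316722   0.22652548] [ 1.79820333e+02 -2.47330882e-02  8.17245473e+01] 0.0429032086396274
```

View pics/fin.png

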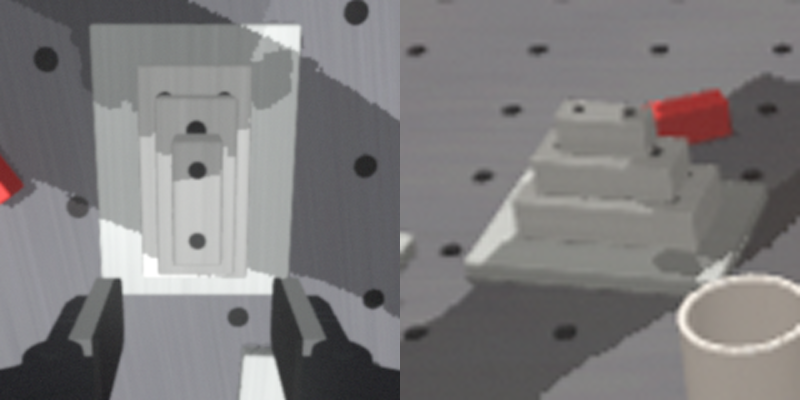

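The pile stands square. The small block's top face is at (172–222, 137–263) on the left, and the scene view on the right shows three centred tiers. I'll do one numeric check, then hand in.

```bash
python3 - <<'E'
from h import *
import pickle
d=pickle.load(open("w7.pkl","rb"))[0]
for L,z in (([(197.5,170),(197,241)],.105),([(173,141),(221,141),(220,264),(174,264)],.105),([(155,96),(237,96),(235,274),(158,274)],.075)):
    P=plane(d,(np.array(L)*.6+[120,60])/.857142,z)[:,:2]*1000;print(P.mean(0).round(1))
s=env.sense();print(s["contact_force"],s["clock"])
env.job_done()
E
```

```text
[ 537.4 -332.6]
[ 537.4 -331.7]
[ 537.2 -331.3]
[-0.40764181  0.00242282  1.06753045] 26.75
the job is handed in; nothing more can be done
```

The job is done and handed in at 26.8 s on the robot's clock. The hand-in reports no verdict, so I don't have one.

**What I did:** I lifted the large block out of the rack, laid it flat on the board and let go. I then took it by its long sides and set it flat on the middle of the plate. The medium and small blocks went on top, each lowered to a felt contact before release.

**Last checks:**
- **Pile position:** The wrist camera put the block centres within about 1–1.5 mm of each other: large (536, -331), medium (537, -331) and small (537, -332) mm. The plate measured (536, -332) mm.
- **Alignment:** The large and medium blocks measured within about 0.5° of the plate's long side. I did not measure the small block's angle after release; the tool set it down at 81.7°, in line with the others.
- **Final view:** It shows three flat, centred tiers, with the gripper clear about 120 mm above.

**What disagreed:**
- The wrist camera read about 1 mm more in x than the tool position, which is within its calibration.
- The arm could not hold the planned 62° tilt over the board because one joint reached its limit. I laid the block down at about 50° instead, and it came to rest flat.
- I touched no bystander knowingly, and none looked moved in the views, but I did not measure them.

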